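# Slide the tally ring round the bent rail

### The arm

A 7-joint arm with a two-finger parallel gripper is mounted at the origin on the work surface. World frame = base frame: x ahead of the robot, y to its left, z up, the work surface at z = 0. Lengths are in mm, angles in rad, forces in N, time in s.
With the tool pointing down it reaches from about 425 to 875 mm from the base axis. Payload 8.4 kg.
Tool frame: the origin (TCP) lies midway between the tips of the shut fingers; the grasp point (between the pads) lies 19 mm behind it (robot.grip_depth is the distance from the TCP to the grasp point, in mm); z points along the fingers, y is the line along which they close (so a half turn about z gives the same grasp; the last joint's range is limited). The gripper opens to 87 mm and grips with 3 to 60 N. Pads are 19 mm wide; open, the fingers measure 117 mm over their backs; the gripper's body (75 mm by 190 mm) begins 51 mm behind the grasp point.
Start: joints at [1.03, 0.333, 0.04, 1.465, -0.013, 1.343, -0.059], TCP at [277.893, -587.57, 222.546] pointing down, gripper open.
Joint ranges: [-2.58, 2.58], [-0.38, 2.09], [-1.3, 1.39], [0.25, 2.4], [-1.5, 4.64], [0.08, 2.09], [-2.65, 2.65]. Speed limits (rad/s): [2.22, 2.22, 2.79, 2.79, 3.14, 3.14, 3.14].

### API

Orientations are given as a rotation vector (axis times angle).
In Python, from cell import state, get_image, camera_info, workorder, models, robot gives the robot as it stands.
- The arm moves only by the tool arm_command, never from a script. Its arguments are lists of equal length, an entry for each row: "grip": the gripper command: -1 is shut, 1 is fully open, values between are in proportion; "translation": the shift along the tool's x, y, z normalised to -1 to 1, where 1 is 20 mm, a list of three; "twist": the turn about the tool's z normalised to -1 to 1, where 1 is 10 degrees. A call has 1 to 10 rows; each row shifts and turns the commanded pose from where the row before left it, along the tool's axes as they then stand; what a row does not reach is not made up. A row lasts 1/8 s, in which the tool goes at most 62.5 mm and 10.7 degrees, less where a joint would pass 70% of its speed; a pose out of reach is approached as far as the arm can. A call with a number of a shift or a turn outside -1 to 1 is refused whole. A call with a gripper value outside its range is refused whole. The fingers move at their own pace and stop on an object; "squeeze" is the grip in N (left out, the last holds). Time passes only in rows, so rows that do not move let the fingers close. It gives the time, the measured TCP pose, the force, the opening and the grip force at its end, in the units of the state.
- state(): the state, without advancing time (a new reading comes with each control period).
- get_image(name): name is "side" or "top"; returns (picture, depth): 400x640x3 uint8, blue, green, red; 400x640 float32, mm along the optical axis (not along the pixel's ray), 0 where there is no reading.
- camera_info(name): a dict with "fx", "fy", "cx", "cy" (pixels), "dist" ([k1, k2, p1, p2, k3] as OpenCV has them; the pictures are not rectified), "R" (3x3) and "t" (3): a world point X has camera coordinates R X + t. Camera axes: x right, y down, z forward; pixel columns grow to the right and rows downward; lengths in mm; the calibration is good to about 2 mm. A picture is of the moment at which its call begins. camera_info takes no time and is no camera call.
- workorder.finish_job(): hands the job in; it is judged then, once.
Trained networks look in the newest picture that a camera, given by its name, has taken for a name from the list of things; names that differ only in an ending like _2 or _b are one class to them, and where a whole thing is asked for, a point or a joint stands for the part that bears it (a point fixed in the world has none). Each returns a list of dicts, best first, with "p" (0 to 1); they miss things now and then, are a little off and sometimes report something else, mostly with a low value. They report only what shows in the picture. A call takes as long as a camera call.
- models.silhouettes(camera, target): "mask" (400x640 bool, what is visible of it).
- models.tip_of(camera, target): "location" ([x, y, z] in mm, in world coordinates, good to about 4 mm: a listed point, or the origin of a listed thing).
The state is a dict: "t": time; "joint_pos": joint angles; "dq": joint speeds; "effort": joint torques, N m; "eef_pos": TCP position; "eef_rot": TCP orientation; "ft_force": force on the tool from outside, world axes, zero at the start; "ft_torque": the same for the moment, N m; "gripper_width": finger opening in mm; "grasp_force": force on a finger pad.
Only numpy, scipy, OpenCV 4.12 (cv2) and the standard library are available. Lean on these libraries where they do the work, as an engineer would, in place of code of your own. Each camera call takes 0.05 s, during which the arm holds its last target. There are 200 camera calls.

### The job

Another batch of provisions is packed, so move the tally on: on the rail whose wire is bent, slide the wooden ring along the wire and round both bends until it rests against the stop disc at the opposite end from where it started, then let go of it. Leave the ring on the straight rail where it is.

Things in the scene. Friction and masses are not known exactly. Their poses are not given: they have to be found in the camera images.
- bent_rail: Rail fixed to the table at any yaw. Board 260 x 110 x 18 mm; origin at its underside's centre, x along it, z up. Level steel wire, 6 mm thick, centre line 105 mm above the table; (x, y) in mm: (-118, -35) straight to (-35, -35), to (35, 35), to (118, 35), both 45 degree bends rounded to 30 mm radius; ends turn down into the board. Stop discs, radius 18, 6 thick, inner faces at x = -105 and 105.
- goal_stop (a point): Centre of the inner face of the stop disc at the bent rail's +x end, the one to reach, on the wire's centre line; axes as the rail's. The ring touches this stop when its centre is 12 mm short of this point along x (the rail's x = 93 mm).
- ring_center (a point): Centre of the wooden ring loose on the bent wire, at the start on the straight at the rail's -x end: a tube 24 mm long, outer diameter 40 mm, hole 30 mm, 50 g or so. Its x is its axis (at the start along the wire, as the rail's x). Hanging, its centre is 12 mm below the wire's centre line, 93 mm above the table. It can be pinched from above across its diameter and turned to follow the wire.
- other_ring_center (a point): Centre of an identical wooden ring on the other rail, whose wire is straight, on an equal board and at the same height. Leave it alone.

How it is judged (in metres and radians):
At the end, for the whole second after the job is handed in: The ring hangs at rest on the bent rail's wire against the goal stop, with a gap of no more than 12 mm (its centre less than 24 mm short of the stop's inner face along the rail's x, and within 32 mm of goal_stop), and is released (x of ring_center in the frame of goal_stop between -0.024 and 0 m and distance between ring_center and goal_stop below 0.032 m and linear speed of ring below 0.03 m/s); the robot touches nothing.
It fails at once if the ring on the straight rail was moved more than 20 mm (distance of other_ring_center from where it was at the start of the episode above 0.02 m).
It also fails if it takes over 45 s, if anything falls off the work surface, if the arm or the gripper's body presses on something with over 40 N, if the wrist force passes 120 N, or if a joint passes its speed limit or range.

## Working session

There is one attempt and no reset: what is moved stays moved. The work goes in short steps, Python scripts to look and compute and a tool call to move; the robot and the scene stay as the last step left them, time stands still between calls to the robot, and variables do not carry over. Pictures are saved under pics/ and viewed, at most 10 in all, crops included, and the job is handed in when it is done.

Besides the shell and the picture viewer there is one more tool, called after ">>>" as name([rows], argument=value, ...), one row to a line, values as JSON. arm_command: Moves the arm, as the interface text tells. Scaled input: -1 to 1 covers 20 mm each way for a shift and 10 degrees each way for a turn. Its arguments: {"type":"object","properties":{"grip":{"type":"array"},"translation":{"type":"array"},"twist":{"type":"array"},"squeeze":{"type":"number"}},"required":["grip","translation","twist"]}

```bash
mkdir -p pics
python3 - <<'E'
from cell import *
import cv2
for c in ("top","side"):
    im,d=get_image(c); cv2.imwrite(f"pics/{c}0.png",im)
    for n in ("bent_rail","goal_stop","ring_center","other_ring_center"):
        try: print(c,n,[(round(r["p"],2),[round(float(v)) for v in r["location"]]) for r in models.tip_of(c,n)][:3])
        except Exception as e: print(c,n,e)
    i=camera_info(c); print({k:__import__('numpy').round(v,3).tolist() for k,v in i.items()})
s=state(); print(s["t"],s["eef_pos"],s["eef_rot"],s["gripper_width"])
E
```

```text
top bent_rail [(0.56, [582, -204, 2])]
top goal_stop [(0.67, [481, -252, 106])]
top ring_center [(0.78, [662, -157, 92])]
top other_ring_center [(0.69, [579, -204, 5]), (0.66, [508, 248, 91])]
{'fx': 449.534, 'fy': 449.534, 'cx': 318.984, 'cy': 202.156, 'dist': [-0.123, 0.0, 0.0, 0.0, 0.0], 'R': [[-0.169, -0.986, 0.006], [-0.96, 0.164, -0.226], [0.222, -0.044, -0.974]], 't': [85.43, 554.104, 784.107]}
side bent_rail [(0.89, [577, -205, 0])]
side goal_stop [(0.86, [480, -253, 106])]
side ring_center []
side other_ring_center [(0.66, [511, 249, 91])]
{'fx': 395.874, 'fy': 395.874, 'cx': 313.554, 'cy': 197.765, 'dist': [-0.1, 0.0, 0.0, 0.0, 0.0], 'R': [[0.957, -0.29, 0.009], [-0.139, -0.487, -0.862], [0.254, 0.824, -0.506]], 't': [-515.054, 175.49, 626.984]}
0.5 [ 277.87846879 -587.56740759  222.50271024] [-3.06516227e+00 -6.88321300e-01  8.58905044e-05] 86.9756220989987
```

View pics/top0.png

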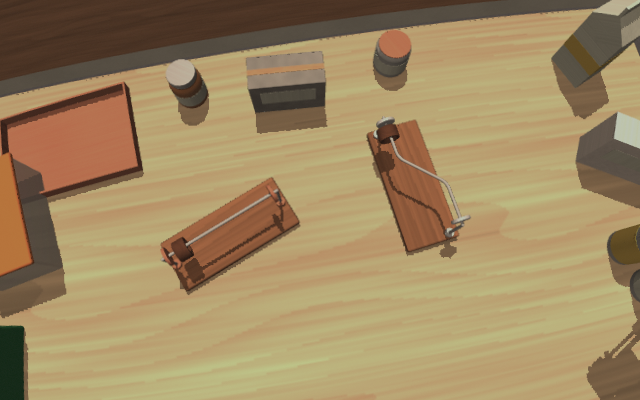

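View pics/side0.png

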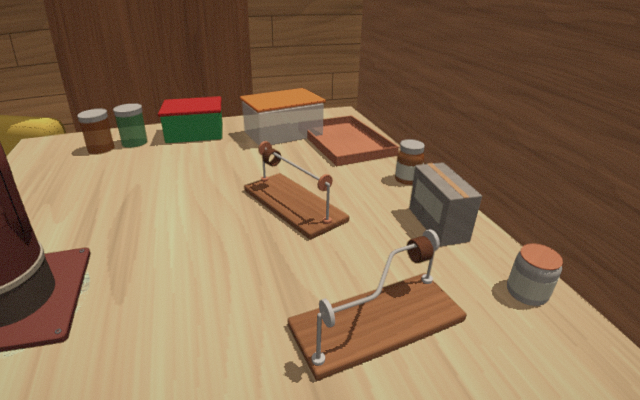

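Top: bent rail around (413,185), with its ring at (388,132) by the far stop and the goal stop at (462,218). The side view agrees: ring (422,248), goal stop (327,312). The straight rail is at (230,232). I'll refine the pose from depth.

```bash
cat > h.py <<'E'
from cell import *
import cv2, numpy as np
def cloud(c,mask=None):
    im,d=get_image(c); i=camera_info(c)
    K=np.array([[i["fx"],0,i["cx"]],[0,i["fy"],i["cy"]],[0,0,1.]])
    v,u=np.nonzero((d>0) if mask is None else (d>0)&mask)
    n=cv2.undistortPoints(np.c_[u,v].astype(float)[:,None],K,np.array(i["dist"]))[:,0]
    z=d[v,u]; P=(np.c_[n*z[:,None],z]-np.array(i["t"]))@np.array(i["R"])
    return P,im
def proj(c,X):
    i=camera_info(c); K=np.array([[i["fx"],0,i["cx"]],[0,i["fy"],i["cy"]],[0,0,1.]])
    return cv2.projectPoints(np.array(X,float),cv2.Rodrigues(np.array(i["R"]))[0],np.array(i["t"],float),K,np.array(i["dist"]))[0][:,0]
def wire():
    P=[np.array(p,float) for p in [(-118,-35),(-35,-35),(35,35),(118,35)]]; out=[P[0]]
    t=30*np.tan(np.pi/8)
    for k in (1,2):
        a=(P[k]-P[k-1]);a/=np.hypot(*a); b=P[k+1]-P[k]; b/=np.hypot(*b)
        n=(b-a)/np.hypot(*(b-a)); c=P[k]+n*30/np.cos(np.pi/8)
        s=P[k]-a*t-c; ang=np.sign(a[0]*b[1]-a[1]*b[0])*np.linspace(0,np.pi/4,10)
        out+=[c+np.array([np.cos(q)*s[0]-np.sin(q)*s[1],np.sin(q)*s[0]+np.cos(q)*s[1]]) for q in ang]
    return np.array(out+[P[3]])
def world(xy,pose):
    x,y,w=pose; return np.c_[xy[:,0]*np.cos(w)-xy[:,1]*np.sin(w)+x, xy[:,0]*np.sin(w)+xy[:,1]*np.cos(w)+y]
def dense():
    W=wire(); s=np.r_[0,np.cumsum(np.hypot(*np.diff(W,axis=0).T))]
    q=np.arange(0,s[-1],1.); return np.c_[np.interp(q,s,W[:,0]),np.interp(q,s,W[:,1])]
E
cat > m.py <<'E'
from h import *
from scipy.optimize import least_squares
from scipy.spatial import cKDTree
D=dense()
for c in ("top","side"):
    P,im=cloud(c)
    r=np.hypot(P[:,0]-579,P[:,1]+204)
    B=P[(r<165)&(abs(P[:,2]-18)<4)]; rect=cv2.minAreaRect(B[:,:2].astype(np.float32)); print(c,"board",rect,np.median(B[:,2]))
    Wp=P[(r<150)&(P[:,2]>98)&(P[:,2]<114)]
    Lp=(Wp[:,:2]-[579,-204])@np.array([[np.cos(np.radians(188)),-np.sin(np.radians(188))],[np.sin(np.radians(188)),np.cos(np.radians(188))]])
    m=(abs(Lp[:,0])<100)&(Lp[:,0]>-70); Wp=Wp[m]
    f=lambda p: cKDTree(world(D,p)).query(Wp[:,:2])[0]
    s=least_squares(f,[579,-204,np.radians(188)],loss="soft_l1",f_scale=3,diff_step=1e-3)
    print("wire",s.x[:2],np.degrees(s.x[2]),len(Wp),np.median(f(s.x)),np.median(Wp[:,2]))
    ring=models.silhouettes(c,"ring_center")
    for k in ring[:2]:
        Q,_=cloud(c,k["mask"]); print("ring",k["p"],len(Q),np.percentile(Q,[5,50,95],axis=0).round(0).tolist())
    pose=s.x
    for dx,dy,z in [(0,0,105)]:
        X=np.c_[world(D,pose),np.full(len(D),105.)]
        for u,v in proj(c,X): cv2.circle(im,(int(round(u)),int(round(v))),0,(0,255,0),-1)
    u,v=proj(c,[[579,-204,60]])[0].astype(int); cr=im[max(v-100,0):v+100,u-130:u+130]
    cv2.imwrite(f"pics/ov_{c}.png",cv2.resize(cr,None,fx=2,fy=2,interpolation=0))
E
python3 m.py; python3 -c "
import cv2,numpy as np
a=cv2.imread('pics/ov_top.png');b=cv2.imread('pics/ov_side.png')
h=min(len(a),len(b));cv2.imwrite('pics/ov.png',cv2.resize(np.hstack([a[:h],b[:h]]),(800,int(h*800/(a.shape[1]+b.shape[1])))))"
```

```text
top board ((579.5794677734375, -203.72091674804688), (259.90350341796875, 112.27043914794922), 7.106420040130615) 18.97766599611434
wire [ 578.67178108 -203.35977319] 187.16495749732604 346 1.3610533533284146 108.42955931039441
ring 0.63 328 [[650.0, -174.0, 80.0], [659.0, -154.0, 109.0], [672.0, -139.0, 115.0]]
side board ((578.9160766601562, -205.7811279296875), (260.3780517578125, 110.63823699951172), 7.4043474197387695) 17.104559857579787
wire [ 579.58502676 -206.30697765] 187.11507496880705 472 1.235507565745293 106.42968530014319
ring 0.91 598 [[650.0, -179.0, 76.0], [660.0, -165.0, 99.0], [676.0, -145.0, 111.0]]
```

View pics/ov.png

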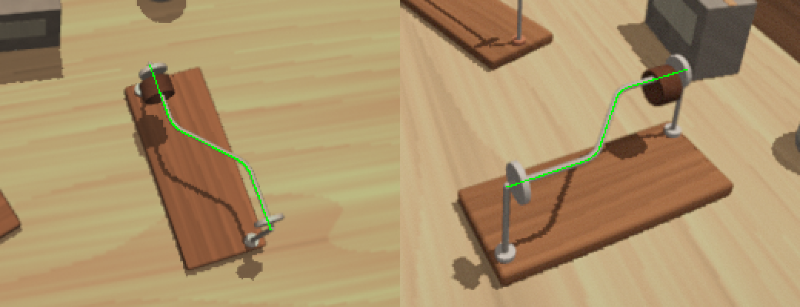

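The fitted wire lies on the real one in both views. The pose is about (579, -205), yaw 187.2°. Next I'll get the ring in the rail frame and the heights along the approach.

```bash
cat >> h.py <<'E'
POSE=(579,-205,np.radians(187.2))
def rail(P):
    w=POSE[2]; d=P[:,:2]-POSE[:2]; return np.c_[d@[np.cos(w),np.sin(w)],d@[-np.sin(w),np.cos(w)],P[:,2]]
def tool():
    s=state(); R=cv2.Rodrigues(np.array(s["eef_rot"],float))[0]; p=np.array(s["eef_pos"])
    yaw=np.degrees(np.arctan2(R[1,0],R[0,0])); q=rail(p[None])[0]
    print("t",round(s["t"],2),"tcp",p.round(1),"yaw",yaw.round(2),"rail",q.round(1),"w",round(s["gripper_width"],1),"gf",round(s["grasp_force"],1),"ft",np.round(s["ft_force"],1)); return p,R
def delta(X):
    p,R=tool(); print("tool shift mm",(R.T@(np.array(X)-p)).round(1))
E
python3 - <<'E'
from h import *
for c in ("top","side"):
    k=models.silhouettes(c,"ring_center")
    if k:
        Q=rail(cloud(c,cv2.erode(k[0]["mask"].astype(np.uint8),np.ones((3,3)))>0)[0]); print(c,k[0]["p"],np.percentile(Q,[3,20,50,80,97],axis=0).round(0).tolist())
P,_=cloud("top"); a=np.array([278,-588.]); b=np.array([661,-158.]); u=(b-a)/np.hypot(*(b-a))
s=(P[:,:2]-a)@u; n=abs((P[:,:2]-a)@[-u[1],u[0]])
for k in range(0,600,50):
    m=(n<110)&(s>=k)&(s<k+50); print(k,m.sum(),P[m,2].max().round() if m.any() else None)
x=np.array([[-92,-35.]]); X=world(x,POSE)[0]; print(X); delta([*X,200])
E
```

```text
top 0.73 [[-97.0, -55.0, 80.0], [-92.0, -50.0, 103.0], [-85.0, -40.0, 111.0], [-80.0, -29.0, 113.0], [-77.0, -22.0, 115.0]]
side 0.93 [[-97.0, -48.0, 77.0], [-93.0, -41.0, 81.0], [-85.0, -28.0, 100.0], [-79.0, -17.0, 110.0], [-77.0, -15.0, 112.0]]
0 2139 98.0
50 2874 110.0
100 2363 7.0
150 2385 7.0
200 2416 6.0
250 2433 6.0
300 2433 6.0
350 2349 127.0
400 2405 112.0
450 2403 112.0
500 2430 112.0
550 2436 126.0
[ 665.88788935 -158.74532797]
t 1.05 tcp [ 277.9 -587.6  222.6] yaw 25.31 rail [346.7 341.8 222.6] w 86.8 gf 0.0 ft [-0.6 -0.8  0.9]
tool shift mm [ 534.1 -221.7   22.6]
```

>>> arm_command([
  [0, 0, 0],
  [0, 0, 0],
  [0.98, -0.86, 0],
  [0.98, -0.86, 0],
  [0.98, -0.86, 0],
  [0.98, -0.86, 0],
  [0.98, -0.86, 0],
  [0.98, -0.86, 0],
  [0.98, -0.86, 0],
  [0.98, -0.86, 0],
], grip=[1, 1, 1, 1, 1, 1, 1, 1, 1, 1], twist=[0.9, 0.9, 0, 0, 0, 0, 0, 0, 0, 0])

```text
t: 2.3
eef_pos: [416.4, -430.5, 222.6]
eef_rot: [3.135, 0.2, 0.0]
ft_force: [-0.3, 0.0, 0.2]
gripper_width: 87.3
grasp_force: 0.0
```

>>> arm_command([
  [0.98, -0.86, 0],
  [0.98, -0.86, 0],
  [0.98, -0.86, 0],
  [0.98, -0.86, 0],
  [0.98, -0.86, 0],
  [0.98, -0.86, 0],
  [0.98, -0.86, 0],
  [0.98, -0.86, 0],
  [0.98, -0.86, 0],
  [0.98, -0.86, 0],
], grip=[1, 1, 1, 1, 1, 1, 1, 1, 1, 1], twist=[0, 0, 0, 0, 0, 0, 0, 0, 0, 0])

```text
t: 3.55
eef_pos: [588.9, -235.0, 222.6]
eef_rot: [3.135, 0.2, 0.0]
ft_force: [-0.2, -0.4, 0.0]
gripper_width: 87.0
grasp_force: 0.0
```

Run:
```python
from h import *
delta([*world(np.array([[-86,-35.]]),POSE)[0],76])
```

```text
t 3.55 tcp [ 588.9 -235.   222.6] yaw 7.31 rail [ -6.1  31.  222.6] w 87.0 gf 0.0 ft [-0.2 -0.4  0. ]
tool shift mm [ 80.  -65.8 146.6]
```

>>> arm_command([
  [0.8, -0.66, 0],
  [0.8, -0.66, 0],
  [0.8, -0.66, 0],
  [0.8, -0.66, 0],
  [0.8, -0.66, 0],
  [0, 0, 1],
  [0, 0, 1],
  [0, 0, 1],
  [0, 0, 1],
], grip=[1, 1, 1, 1, 1, 1, 1, 1, 1], twist=[0, 0, 0, 0, 0, 0, 0, 0, 0])

```text
t: 4.68
eef_pos: [658.6, -160.7, 140.7]
eef_rot: [3.135, 0.199, -0.002]
ft_force: [0.3, -0.7, 0.4]
gripper_width: 87.1
grasp_force: 0.0
```

Run:
```python
from h import *
delta([*world(np.array([[-86,-35.]]),POSE)[0],76])
a=get_image("top")[0];b=get_image("side")[0]
cr=[]
for c,im in (("top",a),("side",b)):
    u,v=proj(c,[[660,-158,100]])[0].astype(int); u0=min(max(u-80,0),480);v0=max(v-75,0); cr.append(cv2.resize(im[v0:v0+150,u0:u0+160],(400,375)))
cv2.imwrite("pics/g1.png",np.hstack(cr))
```

```text
t 4.67 tcp [ 658.6 -160.7  140.7] yaw 7.25 rail [-84.6 -34.  140.7] w 87.1 gf 0.0 ft [ 0.3 -0.7  0.4]
tool shift mm [ 1.5 -1.  64.7]
```

View pics/g1.png

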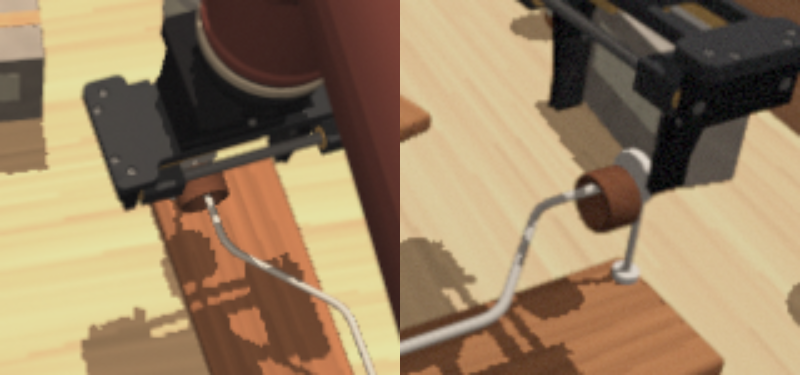

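The open fingers straddle the ring: in the right crop the tips are at (565,105) and (665,185), with the ring at (612,195) between them. I'll descend and close.

>>> arm_command([
  [0.05, -0.05, 0.8],
  [0, 0, 0.8],
  [0, 0, 0.8],
  [0, 0, 0.8],
  [0, 0, 0],
  [0, 0, 0],
  [0, 0, 0],
  [0, 0, 0],
  [0, 0, 0],
  [0, 0, 0],
], grip=[1, 1, 1, 1, -1, -1, -1, -1, -1, -1], twist=[0, 0, 0, 0, 0, 0, 0, 0, 0, 0], squeeze=15)

```text
t: 6.02
eef_pos: [660.3, -158.9, 78.7]
eef_rot: [3.135, 0.2, 0.0]
ft_force: [0.7, -0.2, 1.0]
gripper_width: 39.8
grasp_force: 15.0
```

Run:
```python
from h import *
tool()
```

```text
t 6.03 tcp [ 660.3 -158.9   78.7] yaw 7.31 rail [-86.5 -35.6  78.7] w 39.8 gf 15.0 ft [ 0.7 -0.2  1. ]
```

>>> arm_command([
  [0, 0, -0.4],
  [-0.5, 0, 0],
  [-0.5, 0, 0],
  [-0.5, 0, 0],
  [-0.45, 0.03, 0],
], grip=[-1, -1, -1, -1, -1], twist=[0, 0, 0, 0, 0])

```text
t: 6.65
eef_pos: [620.6, -164.6, 86.5]
eef_rot: [-3.135, -0.2, 0.0]
ft_force: [-0.7, 1.1, -0.1]
gripper_width: 39.8
grasp_force: 15.0
```

Run:
```python
from h import *
tool()
```

```text
t 6.65 tcp [ 620.6 -164.6   86.5] yaw 7.3 rail [-46.4 -34.9  86.5] w 39.8 gf 15.0 ft [-0.7  1.1 -0.1]
```

>>> arm_command([
  [0, 0, 0],
  [-0.2, 0, 0],
  [-0.2, 0, 0],
  [-0.2, 0, 0],
  [-0.2, 0, 0],
  [-0.2, 0, 0],
  [-0.2, 0, 0],
  [0, 0, 0],
], grip=[-1, -1, -1, -1, -1, -1, -1, -1], twist=[-0.375, -0.75, -0.75, -0.75, -0.75, -0.75, -0.375, 0])

```text
t: 7.65
eef_pos: [600.8, -176.6, 86.6]
eef_rot: [2.821, 1.383, -0.0]
ft_force: [-0.6, 1.4, -1.0]
gripper_width: 39.9
grasp_force: 15.0
```

Run:
```python
from h import *
p,R=tool(); q=rail(p[None])[0,:2]; D=dense(); print(min(np.hypot(*(D-q).T)))
c,s=np.cos(np.pi/4),np.sin(np.pi/4); print("to arc2 start (26.2,26.2): along, left",(np.array([26.2,26.2])-q)@[c,s],(np.array([26.2,26.2])-q)@[-s,c])
```

```text
t 7.65 tcp [ 600.8 -176.6   86.6] yaw 52.24 rail [-25.2 -25.5  86.6] w 39.9 gf 15.0 ft [-0.6  1.4 -1. ]
0.438360127603726
to arc2 start (26.2,26.2): along, left 72.87431825780659 0.2233256233038432
```

>>> arm_command([
  [-0.52, 0, 0],
  [-0.52, 0, 0],
  [-0.52, 0, 0],
  [-0.52, 0, 0],
  [-0.52, 0, 0],
  [-0.52, 0, 0],
  [-0.52, 0, 0],
], grip=[-1, -1, -1, -1, -1, -1, -1], twist=[0, 0, 0, 0, 0, 0, 0])

```text
t: 8.52
eef_pos: [556.4, -234.2, 86.6]
eef_rot: [-2.82, -1.385, -0.0]
ft_force: [0.5, -0.4, 0.4]
gripper_width: 39.6
grasp_force: 15.0
```

>>> arm_command([
  [0, 0, 0],
  [-0.2, 0, 0],
  [-0.2, 0, 0],
  [-0.2, 0, 0],
  [-0.2, 0, 0],
  [-0.2, 0, 0],
  [-0.2, 0, 0],
  [0, 0, 0],
], grip=[-1, -1, -1, -1, -1, -1, -1, -1], twist=[0.375, 0.75, 0.75, 0.75, 0.75, 0.75, 0.375, 0])

```text
t: 9.52
eef_pos: [536.2, -245.6, 86.6]
eef_rot: [3.135, 0.201, -0.0]
ft_force: [0.9, -0.1, -0.6]
gripper_width: 39.8
grasp_force: 15.0
```

Run:
```python
from h import *
p,R=tool()
cr=[]
for c in ("top","side"):
    im=get_image(c)[0]; k=models.silhouettes(c,"ring_center")
    if k:
        Q=rail(cloud(c,cv2.erode(k[0]["mask"].astype(np.uint8),np.ones((3,3)))>0)[0]); print(c,k[0]["p"],np.percentile(Q,[3,50,97],axis=0).round(0).tolist())
    u,v=proj(c,[[530,-240,100]])[0].astype(int); u0=min(max(u-80,0),480);v0=min(max(v-75,0),250); cr.append(cv2.resize(im[v0:v0+150,u0:u0+160],(400,375)))
cv2.imwrite("pics/g2.png",np.hstack(cr))
```

```text
t 9.53 tcp [ 536.2 -245.6   86.6] yaw 7.32 rail [47.6 34.9 86.6] w 39.8 gf 15.0 ft [ 0.9 -0.1 -0.6]
side 0.52 [[44.0, 20.0, 84.0], [52.0, 33.0, 86.0], [56.0, 50.0, 103.0]]
```

View pics/g2.png

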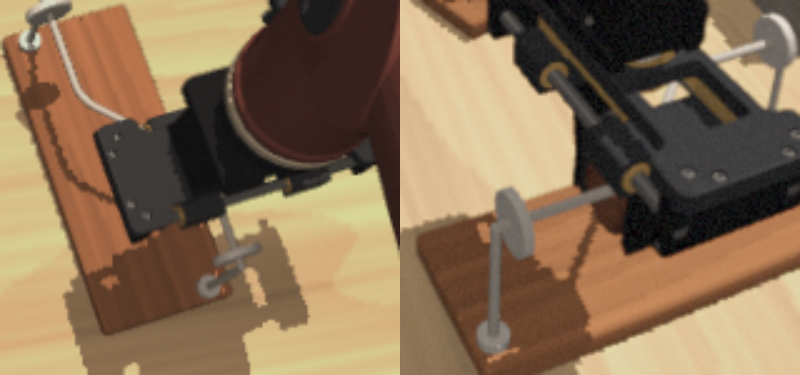

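The ring is held just past the second bend (right crop, about (605,195)), with the stop at (515,222). I'll go on gently to the stop.

>>> arm_command([
  [-0.4, 0, 0],
  [-0.4, 0, 0],
  [-0.4, 0, 0],
  [-0.4, 0, 0],
  [-0.3, 0, 0],
  [-0.1, 0, 0],
  [-0.1, 0, 0],
  [0, 0, 0],
], grip=[-1, -1, -1, -1, -1, -1, -1, -1], twist=[0, 0, 0, 0, 0, 0, 0, 0])

```text
t: 10.78
eef_pos: [494.9, -250.6, 86.6]
eef_rot: [-3.135, -0.2, -0.0]
ft_force: [-0.3, 0.7, 0.1]
gripper_width: 39.6
grasp_force: 15.0
```

>>> arm_command([
  [-0.06, 0, 0],
  [-0.06, 0, 0],
], grip=[-1, -1], twist=[0, 0])

```text
t: 11.02
eef_pos: [492.5, -250.8, 86.5]
eef_rot: [-3.135, -0.201, 0.0]
ft_force: [0.0, -0.6, -0.7]
gripper_width: 39.6
grasp_force: 15.0
```

```bash
python3 -c "
from h import *
tool()"
```

```text
t 11.03 tcp [ 492.5 -250.8   86.5] yaw 7.32 rail [91.6 34.6 86.5] w 39.6 gf 15.0 ft [ 0.  -0.6 -0.7]
```

>>> arm_command([
  [-0.06, 0, 0],
  [0, 0, 0],
], grip=[-1, -1], twist=[0, 0])

```text
t: 11.28
eef_pos: [491.2, -251.1, 86.6]
eef_rot: [-3.135, -0.2, 0.0]
ft_force: [-0.1, -0.4, -0.4]
gripper_width: 39.9
grasp_force: 15.0
```

>>> arm_command([
  [-0.06, 0, 0],
  [0, 0, 0],
], grip=[-1, -1], twist=[0, 0])

```text
t: 11.52
eef_pos: [490.0, -251.2, 86.5]
eef_rot: [-3.135, -0.2, 0.0]
ft_force: [-1.0, -0.2, -0.5]
gripper_width: 39.6
grasp_force: 15.0
```

>>> arm_command([
  [-0.06, 0, 0],
  [0, 0, 0],
], grip=[-1, -1], twist=[0, 0])

```text
t: 11.78
eef_pos: [489.0, -251.3, 86.6]
eef_rot: [-3.135, -0.2, -0.0]
ft_force: [0.5, -0.4, -1.1]
gripper_width: 39.5
grasp_force: 15.0
```

>>> arm_command([
  [-0.06, 0, 0],
  [0, 0, 0],
], grip=[-1, -1], twist=[0, 0])

```text
t: 12.02
eef_pos: [488.9, -251.4, 86.8]
eef_rot: [3.135, 0.201, 0.004]
ft_force: [5.4, -0.8, -4.3]
gripper_width: 39.7
grasp_force: 15.0
```

Run:
```python
from h import *
tool()
im=get_image("side")[0]; u,v=proj("side",[[490,-250,100]])[0].astype(int)
cv2.imwrite("pics/g3.png",cv2.resize(im[v-50:v+60,u-60:u+80],None,fx=5,fy=5))
```

```text
t 12.03 tcp [ 488.9 -251.4   86.8] yaw 7.33 rail [95.2 34.7 86.8] w 39.7 gf 15.0 ft [ 5.4 -0.8 -4.3]
```

View pics/g3.png

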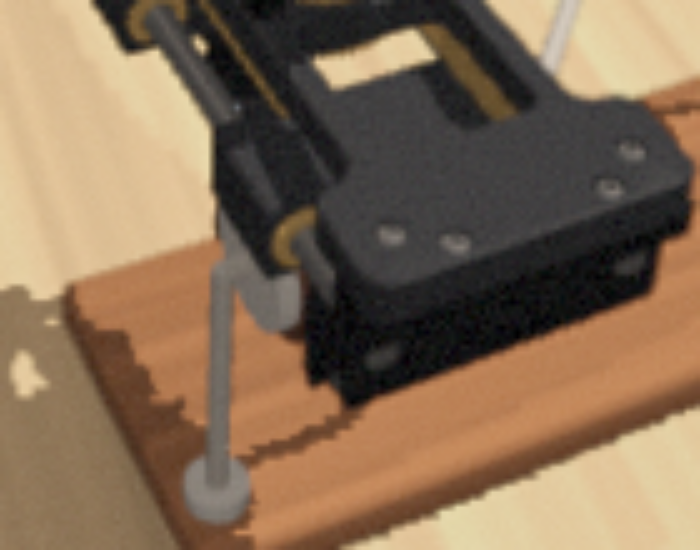

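Contact shows as 5 N, and the ring sits at the disc (crop about (285,310)). I'll back off 1 mm, lower the ring onto the wire, release it and rise.

>>> arm_command([
  [0.06, 0, 0],
  [0, 0, 0.2],
  [0, 0, 0.2],
  [0, 0, 0],
  [0, 0, 0],
  [0, 0, 0],
  [0, 0, 0],
  [0, 0, 0],
  [0, 0, 0],
  [0, 0, 0],
], grip=[-1, -1, -1, -0.05, 0.05, 0.2, 0.5, 1, 1, 1], twist=[0, 0, 0, 0, 0, 0, 0, 0, 0, 0])

```text
t: 13.32
eef_pos: [488.9, -251.4, 78.5]
eef_rot: [-3.135, -0.2, 0.0]
ft_force: [-0.5, -0.7, 0.4]
gripper_width: 82.7
grasp_force: 0.0
```

>>> arm_command([
  [0, 0, -0.5],
  [0, 0, -0.8],
  [0, 0, -1],
  [0, 0, -1],
  [0, 0, -1],
  [0, 0, -1],
  [0.5, 1, -0.5],
  [0.5, 1, -0.5],
  [0.5, 1, 0],
  [0.5, 1, 0],
], grip=[1, 1, 1, 1, 1, 1, 1, 1, 1, 1], twist=[0, 0, 0, 0, 0, 0, 0, 0, 0, 0])

```text
t: 14.58
eef_pos: [539.4, -326.3, 206.3]
eef_rot: [3.134, 0.2, 0.002]
ft_force: [0.2, -0.2, 0.7]
gripper_width: 87.0
grasp_force: 0.0
```

Run:
```python
from h import *
tool()
cr=[]
for c in ("top","side"):
    im=get_image(c)[0]; k=models.silhouettes(c,"ring_center")
    for kk in k[:2]:
        Q=rail(cloud(c,cv2.erode(kk["mask"].astype(np.uint8),np.ones((3,3)))>0)[0]); print(c,kk["p"],np.percentile(Q,[3,50,97],axis=0).round(0).tolist())
    u,v=proj(c,[[490,-250,100]])[0].astype(int); u0=min(max(u-60,0),520);v0=min(max(v-55,0),290); cr.append(cv2.resize(im[v0:v0+110,u0:u0+120],(400,367)))
cv2.imwrite("pics/g4.png",np.hstack(cr))
```

```text
t 14.57 tcp [ 539.4 -326.3  206.3] yaw 7.31 rail [ 54.5 115.4 206.3] w 87.0 gf 0.0 ft [ 0.2 -0.2  0.7]
top 0.56 [[84.0, 15.0, 99.0], [92.0, 28.0, 111.0], [100.0, 46.0, 115.0]]
side 0.57 [[82.0, 30.0, 82.0], [92.0, 49.0, 105.0], [104.0, 55.0, 113.0]]
```

View pics/g4.png

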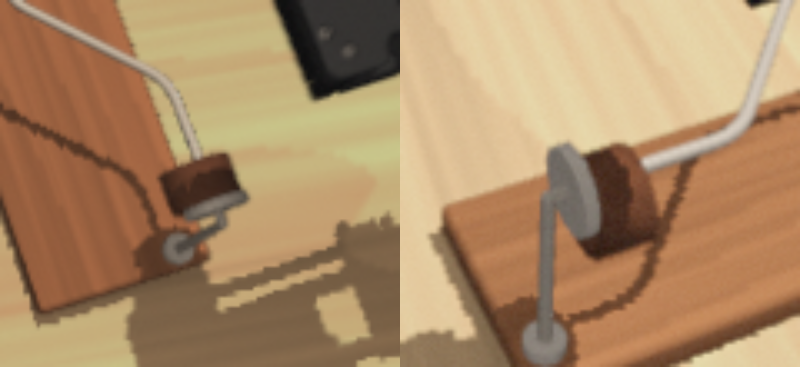

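The ring hangs flush against the goal stop: left crop ring (203,180) and disc (220,203), right crop ring (625,200) and disc (575,190). The gripper is clear, so I'm handing in.

```bash
python3 -c "
from cell import *
print(workorder.finish_job())"
```

```text
the job is handed in; nothing more can be done
None
```

The ring on the bent rail now hangs released against the +x stop (its centre reads about x = 92 mm), the straight rail was never approached, and the job was handed in at about 15 s; no verdict was returned.

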